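Seal the sample box and scan its label

TASK

On the square sample box the lid is standing proud: press it down fully home. Then pick up the hand scanner, point its window at the middle of that box's label from straight in front and about 8 cm away, hold it still there for about two seconds without touching the box, and lay it back down (do not drop it) on its grey pad the way it lay, window the same way. Leave everything else where it stands.

Things in the scene. Friction and masses are not known exactly. Their poses are not given: they have to be found in the camera images.
- sample_box: white square sample box, 120 x 120 mm, 60 mm tall without its lid, fixed to the bench; origin at the centre of its underside, z up, its own +y points towards the side that carries the label panel. It swaps places with the oblong box.
- lid (a joint): travel of the sample box's clear square lid (124 x 124 x 14 mm, with a round boss 32 mm across and 6 mm high in the middle of its top). It slides straight down: 0 = standing 10 mm above home (start 0 to 0.003), 0.010 m = fully home at a hard stop. It is a stiff friction fit (about 6 N, then stays where pressed).
- lid_boss (a point): top centre of the boss on that lid, the place to press; 92 mm above the bench at joint 0, 82 mm when fully home
- label: the sample box's fixed label panel, 84 mm wide, 50 mm along its slope, white label 70 x 38 mm with black bars. It leans back 30 degrees: faces sideways and somewhat up; a level scanner can read it. Origin: middle of the label's face, 48 mm above the bench, 85 mm from the box's centre along the box's +y. x runs level along the panel, y is the outward normal (30 degrees above level).
- scanner: hand scanner, a white bar 34 mm wide and 32 mm tall with a black head 50 mm wide and 34 mm tall over the last 41 mm at its front; 150 mm long in all, 160 g. Origin at the centre of its underside; x points forward along the beam, z up. Grip it across the white bar, at or up to 30 mm behind the origin; it starts lying level on the pad, top up.
- nose (a point): middle of the scanner's window on the front end face: 75 mm ahead of the scanner's origin and 17 mm above its underside; axes as the scanner's. The beam leaves it along the scanner's +x.
- pad: grey felt scanner pad, 220 x 130 mm, 6 mm thick, fixed; origin at the centre of its underside, x along its length, the way the scanner's window points
- other_box: oblong box, 90 x 150 mm, 70 mm tall with its lid (ridges to 75 mm), already closed, with a similar label panel on its +y side: not to be scanned; fixed; origin at the centre of its underside
- dish: low clear dish 90 mm across, 16 mm tall, loose, standing between the pad and the boxes; origin at the centre of its underside
- bottle: amber bottle 64 mm across, 150 mm tall, loose; origin at the centre of its underside
- beaker: clear beaker 64 mm across, 85 mm tall, loose; origin at the centre of its underside
- jar: white jar 60 mm across, 75 mm tall, loose; origin at the centre of its underside
- pen: black round pen 12 mm thick, 142 mm long, lying loose; origin on the bench under its middle
- cassette: small flat white test cassette 70 x 20 x 6 mm, loose; origin at the centre of its underside
Not all that is in view belongs to the job. What is shaped like the scanner but blue or green is not meant.

How it is judged:
By the outcome, as a careful person would: the job done as asked, in the order asked, and still so for the second after the job is handed in, with the robot touching nothing.
It also fails if it takes over 54 s, if anything falls off the work surface, if the arm or the gripper's body presses on something with over 40 N, if the wrist force passes 120 N, or if a joint passes its speed limit or range.

ROBOT

A 7-joint arm with a two-finger parallel gripper is mounted at the origin on the work surface. World frame = base frame: x ahead of the robot, y to its left, z up, the work surface at z = 0. Lengths are in m, angles in rad, forces in N, time in s.
With the tool pointing down it reaches from about 0.4 to 0.85 m from the base axis. Payload 4.5 kg.
Tool frame: the origin (TCP) lies midway between the tips of the shut fingers; the grasp point (between the pads) lies 19 mm behind it; z points along the fingers, y is the direction in which the jaws open and shut (so a half turn about z gives the same grasp; the last joint's range is limited). The gripper opens to 88 mm and grips with 3 to 60 N. Pads are 18 mm wide; open, the fingers measure 123 mm over their backs; the gripper's body (75 mm by 187 mm) begins 45 mm behind the grasp point.
Start: joints at [-1.221, 0.689, -0.195, 1.565, 0.157, 0.902, -0.215], TCP at [0.194, 0.594, 0.204] pointing down, gripper open.
Joint ranges: [-3.01, 3.01], [-0.46, 2.08], [-1.47, 1.51], [0.13, 2.56], [-1, 4.14], [0.04, 2.09], [-2.66, 2.66]. Speed limits (rad/s): [2.57, 2.57, 3.14, 3.14, 3.14, 3.14, 3.14].

INTERFACE

Orientations are given as a unit quaternion [x, y, z, w].
In Python, from plant import r gives the robot as it stands. The module is installed in compiled form; this text tells all that it offers.
- The arm moves only by the tool carry_out, never from a script. Its argument "commands" is a list of rows, each a list of 6 numbers: the shift along the tool's x, y, z in m, then the turn, a rotation vector about the tool's x, y, z in degrees. In form: [[dx, dy, dz, wx, wy, wz], ...]. A call has 1 to 12 rows; each row is the pose to reach, as a shift and turn from the pose commanded when the call began, along the tool's axes at that moment; what a row does not reach only later rows make up. A row lasts 1/10 s, in which the tool goes at most 50 mm and 8.59 degrees, less where a joint would pass 70% of its speed; a pose out of reach is approached as far as the arm can. A call with a gripper value outside its range is refused whole. "fingers" is the closure in counts, from 0 (fully open) to 255 (shut), set as the call begins (left out, the last holds). The fingers move at their own pace and stop on an object; "grip_force" is the grip in N (left out, the last holds). Time passes only in rows, so rows that repeat a pose let the fingers close. It gives the time, the measured TCP pose, the force and the opening at its end, in the units of the state.
- r.get_state(): the state, without advancing time (a new reading comes with each control period).
- r.snapshot(name): name is "side" or "top" or "wrist"; returns a dict with "img" (420x560x3 uint8, blue, green, red), "intrinsics" (3x3 intrinsics, pixels), "k1" (the pictures are not rectified: a ray, as slopes to the right and down, at radius r is drawn at 1 + k1 r^2 times it, then the intrinsics apply), "extrinsics" (4x4, takes a point from camera to world coordinates); the wrist camera has in their place "tool_from_camera" (4x4, takes a point from camera to tool coordinates, whose origin is the TCP and whose axes are the flange's). Camera axes: x right, y down, z forward; pixel columns grow to the right and rows downward; lengths in m; the calibration is good to about 2 mm. A picture is of the moment at which its call begins: read the wrist's pose just before it. There is no depth.
- r.finish_job(): hands the job in, once; it reports no verdict.
Trained networks look in a picture, given as the dict that the camera call returned (one of the last four; its "shot" number tells which), for a name from the list of things; names that differ only in an ending like _2 or _b are one class to them, and where a whole thing is asked for, a point or a joint stands for the part that bears it (a point fixed in the world has none). Each returns a list of dicts, best first, with "p" (0 to 1); they miss things now and then, are a little off and sometimes report something else, mostly with a low value. They report only what shows in the picture. A call takes as long as a camera call. They do not tell look-alikes from the thing itself.
- r.spot_in(picture, label): "xyz" ([x, y, z] in m, in world coordinates, good to about 4 mm: the middle of the surface that is visible of it).
- r.spot_point(picture, label): "xyz" ([x, y, z] in m, in world coordinates, good to about 4 mm: a listed point, or the origin of a listed thing).
The state is a dict: "clock": time; "q": joint angles; "qd": joint speeds; "joint_torque": joint torques, N m; "tool_pos": TCP position; "eef_rot": TCP orientation; "contact_force": force on the tool from outside, world axes, zero at the start; "moment": the same for the moment, N m; "opening": opening from 0.0 (shut) to 1.0 (fully open).
Only numpy, scipy, OpenCV 4.12 (cv2) and the standard library are available. Lean on these libraries where they do the work, as an engineer would, in place of code of your own. Each camera call takes 0.05 s, during which the arm holds its last target.

## Working session

There is one attempt and no reset: what is moved stays moved. The work goes in short steps, Python scripts to look and compute and a tool call to move; the robot and the scene stay as the last step left them, time stands still between calls to the robot, and variables do not carry over. Pictures are saved under pics/ and viewed, and the job is handed in when it is done.

Besides the shell and the picture viewer there is one more tool, called after "Emit:" as a command line: name --pt "numbers of a row" for each row, then --argument value for the rest. carry_out: Moves the arm, as the interface text tells. Its arguments: {"type":"object","properties":{"commands":{"type":"array","items":{"type":"array","items":{"type":"number"}}},"fingers":{"type":"number"},"grip_force":{"type":"number"}},"required":["commands"]}

```bash
mkdir -p pics; cat > h.py <<'E'
import numpy as np,cv2
from plant import r
from scipy.spatial.transform import Rotation as R
np.set_printoptions(precision=4,suppress=True)
def snap(n,f=None):
    s=r.get_state(); p=r.snapshot(n)
    if f: cv2.imwrite('pics/'+f,p['img'])
    return s,p
def show():
    s=r.get_state()
    print('t',s['clock'],'pos',np.array(s['tool_pos']),'q',np.array(s['q']),'rot',np.array(s['eef_rot']),'F',np.array(s['contact_force']),'op',s['opening'])
    print(R.from_quat(s['eef_rot']).as_matrix())
def ext(p,s=None):
    if 'extrinsics' in p: return np.array(p['extrinsics'])
    T=np.eye(4);T[:3,:3]=R.from_quat(s['eef_rot']).as_matrix();T[:3,3]=s['tool_pos']
    return T@np.array(p['tool_from_camera'])
def proj(p,X,s=None):
    E=ext(p,s);c=np.linalg.inv(E)@np.append(X,1);u=c[:2]/c[2];u=u*(1+p['k1']*(u@u))
    K=np.array(p['intrinsics']);return K[:2,:2]@u+K[:2,2]
def ray(p,uv,z,s=None):
    K=np.array(p['intrinsics']);d=(np.array(uv)-K[:2,2])/np.array([K[0,0],K[1,1]]);u=d.copy()
    for _ in range(20):u=d/(1+p['k1']*(u@u))
    E=ext(p,s);v=E[:3,:3]@np.append(u,1);o=E[:3,3];return o+v*(z-o[2])/v[2]
E
python3 - <<'E'
from h import *
show()
for c in ['top','side']:
    s,p=snap(c,c+'0.png')
    print(c,ext(p),p['k1'],np.array(p['intrinsics']))
    for n in ['sample_box','lid_boss','label','scanner','nose','pad','other_box','dish','bottle','beaker','jar','pen','cassette']:
        for d in r.spot_point(p,n)[:4]: print(n,np.array(d['xyz']),round(d['p'],2),proj(p,d['xyz']).round())
E
```

```text
t 0.0 pos [0.194  0.5934 0.2031] q [-1.2212  0.69   -0.1945  1.5664  0.1573  0.9025 -0.2151] rot [ 0.1572  0.9876 -0.0009 -0.0001] F [-0.2388 -0.0098  0.4977] op 0.9993319128564083
[[-0.9506  0.3105 -0.0004]
 [ 0.3105  0.9506 -0.0018]
 [-0.0001 -0.0019 -1.    ]]
top [[ 0.0314 -0.9765  0.213   0.1785]
 [-0.9995 -0.0313  0.004   0.0699]
 [ 0.0027 -0.213  -0.977   1.6085]
 [ 0.      0.      0.      1.    ]] -0.1258813567773912 [[528.9972   0.     282.4218]
 [  0.     528.9972 211.5788]
 [  0.       0.       1.    ]]
sample_box [ 0.6594 -0.2866 -0.0047] 0.71 [397. 176.]
lid_boss [ 0.6585 -0.2883  0.0897] 0.92 [405. 167.]
lid_boss [ 0.487  -0.2059 -0.0039] 0.7 [373. 228.]
label [ 0.6593 -0.2021  0.0464] 0.48 [374. 170.]
scanner [0.5108 0.3428 0.0098] 0.96 [196. 214.]
scanner [ 0.3081  0.2645 -0.    ] 0.92 [218. 281.]
scanner [0.2495 0.4465 0.0007] 0.65 [158. 298.]
nose [0.236  0.2471 0.0197] 0.97 [222. 305.]
nose [0.1788 0.4823 0.0164] 0.85 [143. 321.]
nose [0.4917 0.2693 0.0238] 0.58 [219. 220.]
pad [ 0.5132  0.332  -0.0014] 0.88 [200. 214.]
other_box [ 0.4885 -0.206  -0.0029] 0.74 [373.
[... 798 characters left out ...]
0.]
scanner [0.3069 0.2688 0.0018] 0.7 [174. 238.]
nose [0.4923 0.2688 0.0194] 0.95 [228. 208.]
nose [0.234  0.25   0.0142] 0.94 [152. 248.]
nose [0.1812 0.4802 0.0178] 0.77 [ 99. 217.]
pad [0.5102 0.3293 0.0017] 0.63 [222. 203.]
other_box [ 0.4872 -0.2041  0.0028] 0.98 [344. 301.]
dish [0.5815 0.0461 0.0001] 0.97 [301. 236.]
dish [ 0.7608  0.1274 -0.0011] 0.44 [326. 202.]
bottle [0.763  0.1282 0.0009] 0.97 [326. 201.]
beaker [0.7414 0.2822 0.0039] 0.58 [288. 183.]
jar [ 0.7851 -0.0926  0.0038] 0.89 [387. 229.]
pen [ 0.6606 -0.2878  0.0011] 0.73 [418. 286.]
pen [0.4048 0.0441 0.0013] 0.64 [251. 263.]
pen [0.5801 0.0464 0.002 ] 0.23 [300. 236.]
cassette [0.7065 0.0425 0.0033] 0.53 [333. 219.]
```

View pics/top0.png

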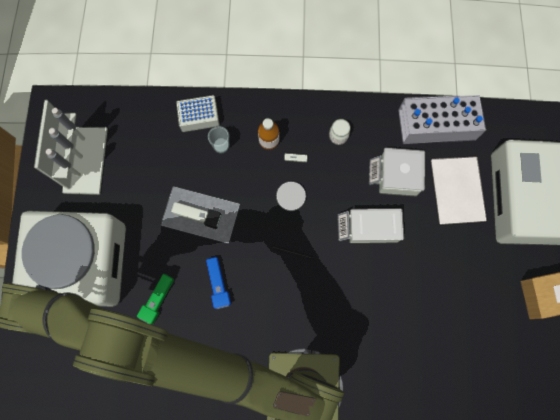

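View pics/side0.png

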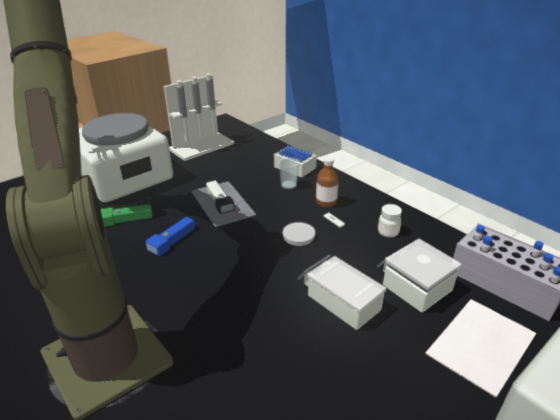

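```bash
python3 - <<'E'
import cv2,numpy as np
a=cv2.imread('pics/top0.png');
c1=cv2.resize(a[140:250,330:440],None,fx=5,fy=5,interpolation=cv2.INTER_CUBIC)
c2=cv2.resize(a[180:250,155:245],None,fx=6,fy=6,interpolation=cv2.INTER_CUBIC)
b=cv2.imread('pics/side0.png')
c3=cv2.resize(b[170:230,180:265],None,fx=6,fy=6,interpolation=cv2.INTER_CUBIC)
cv2.imwrite('pics/c1.png',c1);cv2.imwrite('pics/c2.png',c2);cv2.imwrite('pics/c3.png',c3)
E
```

```text
(no output)
```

View pics/c1.png

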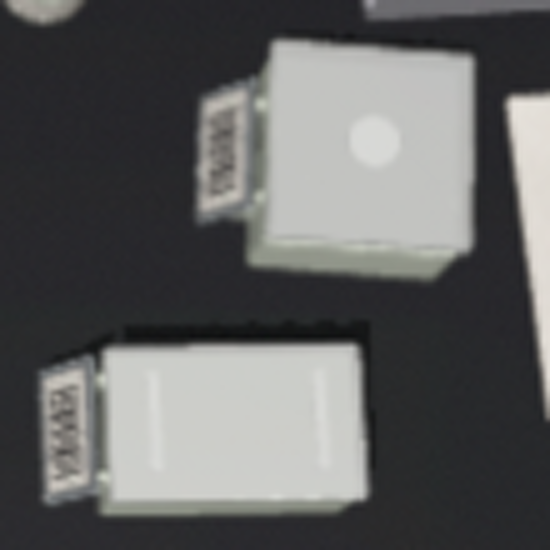

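View pics/c2.png

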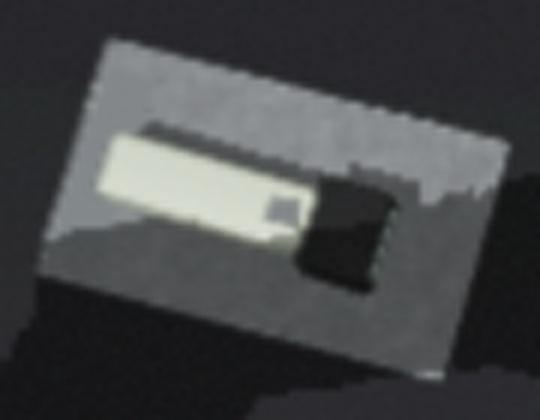

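View pics/c3.png

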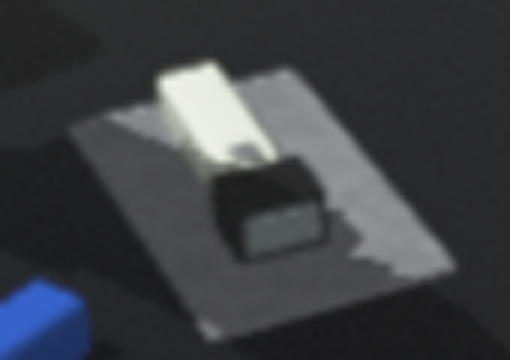

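```bash
python3 - <<'E'
from h import *
s,p=snap('top')
def w(pts,f,o,z): return np.array([ray(p,(np.array(a)+.5)/f-.5+np.array(o),z) for a in pts])
def rep(n,c):
    print(n,c[:,:2].tolist(),'mean',c.mean(0))
    for i in range(len(c)):
        d=c[(i+1)%len(c)]-c[i];print('  len',np.linalg.norm(d).round(4),'ang',np.degrees(np.arctan2(d[1],d[0])).round(2))
rep('lid',w([(272,39),(475,52),(470,250),(250,236)],5,(330,140),.085))
rep('pad',w([(108,38),(511,145),(442,381),(38,273)],6,(155,180),.006))
rep('bar',w([(118,133),(318,183),(296,245),(97,190)],6,(155,180),.038))
rep('head',w([(318,178),(398,203),(372,293),(297,263)],6,(155,180),.040))
rep('labelpanel',w([(205,97),(252,82),(248,210),(196,222)],5,(330,140),.048))
E
```

```text
lid [[0.7207766084460222, -0.22717156662556295], [0.7173998420759461, -0.3527948374667489], [0.5917632662706946, -0.3457417839234066], [0.5958016673750449, -0.21217009086005392]] mean [ 0.6564 -0.2845  0.085 ]
  len 0.1257 ang -91.54
  len 0.1258 ang 176.79
  len 0.1336 ang 88.27
  len 0.1259 ang -6.84
pad [[0.599453173726062, 0.4249645372787759], [0.5485059995158856, 0.2100527190265184], [0.4237245493991637, 0.23938166973660926], [0.47290212910542107, 0.45194089304846974]] mean [0.5111 0.3316 0.006 ]
  len 0.2209 ang -103.34
  len 0.1282 ang 166.77
  len 0.2182 ang 76.97
  len 0.1294 ang -12.03
bar [[0.541062423256903, 0.40881408044196765], [0.5182155376906004, 0.30445185955702003], [0.48578859031941124, 0.313657020347701], [0.5109611610931478, 0.4173551668766595]] mean [0.514  0.3611 0.038 ]
  len 0.1068 ang -102.35
  len 0.0337 ang 164.15
  len 0.1067 ang 76.36
  len 0.0313 ang -15.84
head [[0.5203771136685237, 0.3043135505858574], [0.5087300277150747, 0.26287454038776603], [0.462052376248952, 0.2734126205765166], [0.4761652798064777, 0.31226197737422934]] mean [0.4918 0.2882 0.04  ]
  len 0.043 ang -105.7
  len 0.0479 ang 167.28
  len 0.0413 ang 70.04
  len 0.0449 ang -10.19
labelpanel [[0.6943258349823843, -0.19186549124265764], [0.7052108460825268, -0.22140203156128616], [0.6224434192255036, -0.21794979852505922], [0.6136838008356574, -0.18571514220835825]] mean [ 0.6589 -0.2042  0.048 ]
  len 0.0315 ang -69.77
  len 0.0828 ang 177.61
  len 0.0334 ang 105.2
  len 0.0809 ang -4.36
```

```bash
cat >> h.py <<'E'
def Rt(yjaw,pitch=0,axis=None):
    # tool down, tool y at world angle yjaw(deg); tool z=-Z
    a=np.radians(yjaw);y=np.array([np.cos(a),np.sin(a),0]);z=np.array([0,0,-1.]);x=np.cross(y,z)
    M=np.c_[x,y,z]
    return M
def rows(targets,cmd=None):
    s=r.get_state();P=np.array(s['tool_pos']);M=R.from_quat(s['eef_rot']).as_matrix()
    if cmd is not None: P,M=np.array(cmd[0]),cmd[1]
    for t,T in targets:
        d=M.T@(np.array(t)-P);v=R.from_matrix(M.T@T).as_rotvec(degrees=True)
        print([round(float(x),4) for x in d]+[round(float(x),2) for x in v])
E
python3 - <<'E'
from h import *
s,p=snap('wrist','w0.png');show()
print(np.array(p['tool_from_camera']))
rows([((0.48,0.2,0.27),Rt(35)),((0.655,-0.25,0.27),Rt(-3))])
E
```

```text
t 1.5 pos [0.1941 0.5941 0.204 ] q [-1.2212  0.6891 -0.1946  1.5653  0.1573  0.9025 -0.2151] rot [ 0.1572  0.9876  0.     -0.    ] F [-0.3392 -0.0215  0.5839] op 0.9993657853020348
[[-0.9506  0.3105 -0.    ]
 [ 0.3105  0.9506  0.0001]
 [ 0.      0.0001 -1.    ]]
[[-0.0005 -0.9462 -0.3235  0.0853]
 [ 1.     -0.0003 -0.0007  0.0003]
 [ 0.0006 -0.3235  0.9462 -0.1797]
 [ 0.      0.      0.      1.    ]]
[-0.3942, -0.2858, -0.0661, 0.0, -0.0, 36.91]
[-0.7003, -0.6592, -0.0661, 0.0, -0.01, 74.91]
```

Emit:
carry_out --pt "-0.394 -0.286 -0.066 0 0 37" --pt "-0.394 -0.286 -0.066 0 0 37" --pt "-0.394 -0.286 -0.066 0 0 37" --pt "-0.394 -0.286 -0.066 0 0 37" --pt "-0.394 -0.286 -0.066 0 0 37" --pt "-0.394 -0.286 -0.066 0 0 37" --pt "-0.394 -0.286 -0.066 0 0 37" --pt "-0.394 -0.286 -0.066 0 0 37" --pt "-0.7 -0.659 -0.066 0 0 75" --pt "-0.7 -0.659 -0.066 0 0 75" --pt "-0.7 -0.659 -0.066 0 0 75" --pt "-0.7 -0.659 -0.066 0 0 75" --fingers 255

```text
clock: 2.7
tool_pos: [0.5073, 0.0881, 0.2623]
eef_rot: [0.706, 0.708, 0.0, 0.0]
contact_force: [1.0, 0.5, -0.3]
opening: 0.004
```

```bash
python3 - <<'E'
from h import *
show()
rows([((0.655,-0.25,0.27),Rt(-3))])
E
```

```text
t 2.7 pos [0.5073 0.0881 0.2623] q [-0.3504  0.4696  0.1375  1.8284 -0.0832  0.8483 -0.1692] rot [0.7059 0.7083 0.0005 0.0001] F [ 1.0426  0.4978 -0.3311] op 0.00365619377987139
[[-0.0034  1.      0.0008]
 [ 1.      0.0034  0.0005]
 [ 0.0005  0.0008 -1.    ]]
[-0.3386, 0.1465, -0.0077, 0.04, -0.03, 3.2]
```

Emit:
carry_out --pt "-0.338 0.147 -0.008 0 0 3.2" --pt "-0.338 0.147 -0.008 0 0 3.2" --pt "-0.338 0.147 -0.008 0 0 3.2" --pt "-0.338 0.147 -0.008 0 0 3.2" --pt "-0.338 0.147 -0.008 0 0 3.2" --pt "-0.338 0.147 -0.008 0 0 3.2" --pt "-0.338 0.147 -0.008 0 0 3.2" --pt "-0.338 0.147 -0.008 0 0 3.2" --pt "-0.338 0.147 -0.008 0 0 3.2" --pt "-0.338 0.147 -0.008 0 0 3.2"

```text
clock: 3.7
tool_pos: [0.6566, -0.2457, 0.2694]
eef_rot: [0.723, 0.691, 0.0, -0.001]
contact_force: [0.1, 0.5, 0.8]
opening: 0.006
```

```bash
python3 - <<'E'
from h import *
show()
s,p=snap('wrist','w1.png')
for n in ['lid_boss','label','sample_box']:
    for d in r.spot_point(p,n)[:2]: print(n,np.array(d['xyz']),round(d['p'],2),proj(p,d['xyz'],s).round())
import pickle;pickle.dump((s,p),open('w1.pkl','wb'))
E
```

```text
t 3.7 pos [ 0.6566 -0.2457  0.2694] q [ 0.2266  0.7481  0.1444  1.2234 -0.1076  1.1785  0.3279] rot [ 0.7233  0.6906  0.0003 -0.0008] F [0.064  0.5455 0.8351] op 0.0064484668522299116
[[ 0.0463  0.9989 -0.0006]
 [ 0.9989 -0.0463  0.0016]
 [ 0.0016 -0.0007 -1.    ]]
lid_boss [ 0.6592 -0.2922  0.0945] 0.75 [291. 225.]
label [ 0.6566 -0.201   0.049 ] 0.65 [284. 130.]
sample_box [ 0.6562 -0.2879 -0.0018] 0.87 [287. 196.]
```

View pics/w1.png

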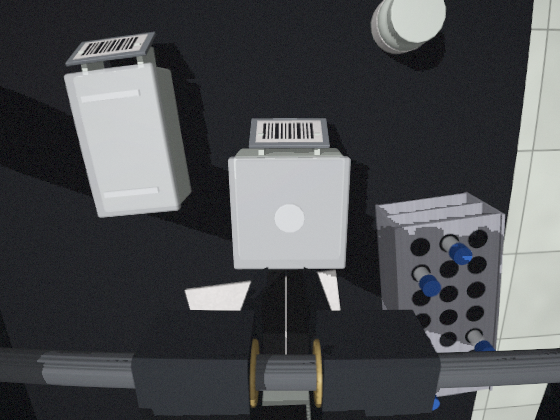

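```bash
python3 - <<'E'
from h import *
import pickle
s,p=pickle.load(open('w1.pkl','rb'))
g=cv2.resize(p['img'][110:280,220:360],None,fx=4,fy=4,interpolation=cv2.INTER_CUBIC);cv2.imwrite('pics/w1c.png',g[:600])
print('boss',ray(p,(289,218),.092,s))
c=np.array([ray(p,a,.086,s) for a in [(230,157),(350,156),(346,269),(235,267)]]);print(c)
s2=c[1]-c[0];s3=c[2]-c[3];print(np.degrees([np.arctan2(s2[1],s2[0]),np.arctan2(s3[1],s3[0])]),c.mean(0))
# white label corners: slope dir: z=48±16.5 ; y offset
b=np.array([.657,-.287])
for yaw in (-4,-2,0): 
  a=np.radians(yaw);X=np.array([np.cos(a),np.sin(a)]);Y=np.array([-X[1],X[0]])
  for nm,u,v in [('mid',0,0),('TL',-.035,-.019),('TR',.035,-.019),('BR',.035,.019),('BL',-.035,.019)]:
    q=b+X*u+Y*(.085+v*-.5); print(yaw,nm,proj(p,[q[0],q[1],.048+v*.866],s).round(1))
E
```

```text
boss [ 0.6576 -0.2856  0.092 ]
[[ 0.6019 -0.2209  0.086 ]
 [ 0.7209 -0.2254  0.086 ]
 [ 0.7177 -0.35    0.086 ]
 [ 0.5958 -0.3418  0.086 ]]
[-2.1828 -3.8465] [ 0.6591 -0.2845  0.086 ]
-4 mid [290.2 130.9]
-4 TL [258.6 120. ]
-4 TR [321.8 121.5]
-4 BR [323.8 142.7]
-4 BL [256.4 141.1]
-2 mid [287.4 130.9]
-2 TL [255.7 121.1]
-2 TR [318.8 120.4]
-2 BR [321.3 141.5]
-2 BL [253.9 142.3]
0 mid [284.7 131. ]
0 TL [252.8 122.3]
0 TR [315.9 119.3]
0 BR [318.8 140.3]
0 BL [251.4 143.5]
```

View pics/w1c.png

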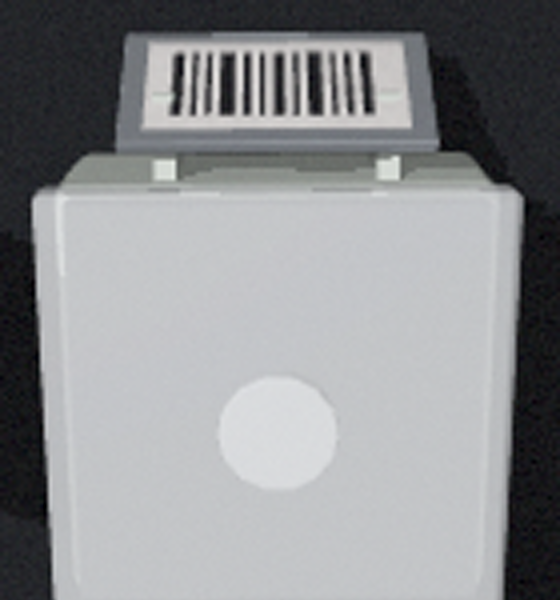

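Emit:
carry_out --pt "-0.04 0.003 0.05 0 0 0" --pt "-0.04 0.003 0.1 0 0 0" --pt "-0.04 0.003 0.14 0 0 0" --pt "-0.04 0.003 0.165 0 0 0" --pt "-0.04 0.003 0.17 0 0 0" --pt "-0.04 0.003 0.17 0 0 0" --pt "-0.04 0.003 0.17 0 0 0"

```text
clock: 4.6
tool_pos: [0.6597, -0.287, 0.1025]
eef_rot: [0.723, 0.691, 0.001, 0.002]
contact_force: [-0.8, 0.6, -0.5]
opening: 0.007
```

```bash
python3 - <<'E'
from h import *
show()
rows([((0.6575,-0.286,0.085),Rt(-3))])
E
```

```text
t 4.6 pos [ 0.6597 -0.287   0.1025] q [ 0.2924  0.9341  0.1154  1.3393 -0.1214  0.8707  0.3935] rot [0.7231 0.6907 0.0009 0.0019] F [-0.8131  0.5772 -0.4845] op 0.007454934927492128
[[ 0.0458  0.9989  0.004 ]
 [ 0.9989 -0.0458 -0.0015]
 [-0.0013  0.004  -1.    ]]
[0.0009, -0.0023, 0.0175, 0.23, 0.08, 0.37]
```

Emit:
carry_out --pt "0 -0.001 0.008 0 0 0" --pt "0 -0.001 0.012 0 0 0" --pt "0 -0.001 0.015 0 0 0" --pt "0 -0.001 0.018 0 0 0" --pt "0 -0.001 0.02 0 0 0" --pt "0 -0.001 0.02 0 0 0"

```text
clock: 5.2
tool_pos: [0.6567, -0.2867, 0.0795]
eef_rot: [0.723, 0.69, -0.0, -0.0]
contact_force: [0.4, -0.4, 0.1]
opening: 0.001
```

Emit:
carry_out --pt "0 0 0.002 0 0 0" --pt "0 0 0.003 0 0 0" --pt "0 0 0.004 0 0 0" --pt "0 0 0.004 0 0 0"

```text
clock: 5.6
tool_pos: [0.6568, -0.2867, 0.0758]
eef_rot: [0.723, 0.69, -0.0, -0.0]
contact_force: [0.8, -0.3, 0.5]
opening: 0.004
```

```bash
python3 - <<'E'
from h import *
show()
s,p=snap('side','s1.png')
for d in r.spot_point(p,'lid_boss')[:2]: print(np.array(d['xyz']),d['p'])
s,p=snap('wrist','w2.png')
a=cv2.imread('pics/s1.png')[210:330,340:480]
b=p['img']
cv2.imwrite('pics/m1.png',np.hstack([cv2.resize(a,(466,400)),cv2.resize(b,(333,250)).__class__(np.vstack([cv2.resize(b,(333,250)),np.zeros((150,333,3),np.uint8)]).shape) if 0 else np.vstack([cv2.resize(b,(333,250)),np.zeros((150,333,3),np.uint8)])]))
E
```

```text
t 5.6 pos [ 0.6568 -0.2867  0.0758] q [ 0.2955  0.9645  0.1105  1.3581 -0.1236  0.826   0.3961] rot [ 0.7234  0.6904 -0.     -0.0001] F [ 0.7782 -0.261   0.4868] op 0.003550498563672835
[[ 0.0466  0.9989 -0.0002]
 [ 0.9989 -0.0466  0.0002]
 [ 0.0002 -0.0002 -1.    ]]
[ 0.6554 -0.29    0.0948] 0.69
```

View pics/m1.png

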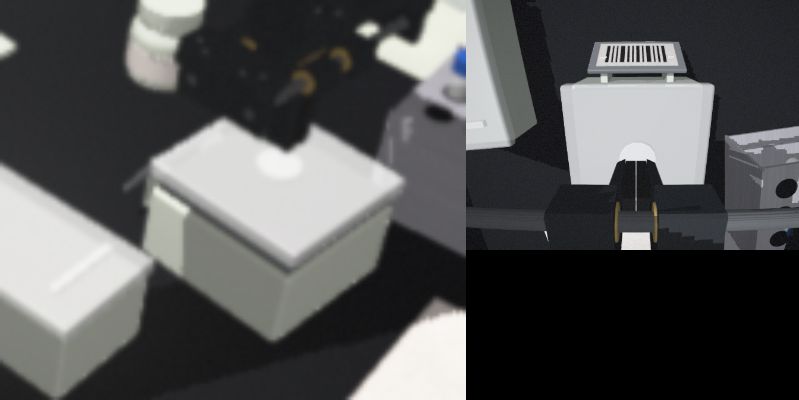

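Emit:
carry_out --pt "0 0 0.002 0 0 0" --pt "0 0 0.004 0 0 0" --pt "0 0 0.005 0 0 0" --pt "0 0 0.005 0 0 0"

```text
clock: 6.15
tool_pos: [0.6567, -0.2867, 0.0706]
eef_rot: [0.723, 0.69, -0.0, -0.0]
contact_force: [-0.0, -0.3, -0.0]
opening: 0.009
```

```bash
python3 - <<'E'
from h import *
show()
s,p=snap('side','s2.png')
a=cv2.imread('pics/side0.png')[210:330,370:480]
b=p['img'][210:330,370:480]
print([ (np.array(d['xyz']),d['p']) for d in r.spot_point(p,'lid_boss')[:2]])
cv2.imwrite('pics/m2.png',np.hstack([cv2.resize(a,(400,436)),cv2.resize(b,(400,436))]))
E
```

```text
t 6.15 pos [ 0.6567 -0.2867  0.0706] q [ 0.2959  0.9708  0.1095  1.3605 -0.1241  0.8175  0.3965] rot [ 0.7234  0.6905 -0.0001 -0.0003] F [-0.0391 -0.2728 -0.0059] op 0.009405172314557541
[[ 0.0465  0.9989 -0.0005]
 [ 0.9989 -0.0465  0.0003]
 [ 0.0003 -0.0005 -1.    ]]
[(array([ 0.6569, -0.2863,  0.0931]), 0.98)]
```

View pics/m2.png

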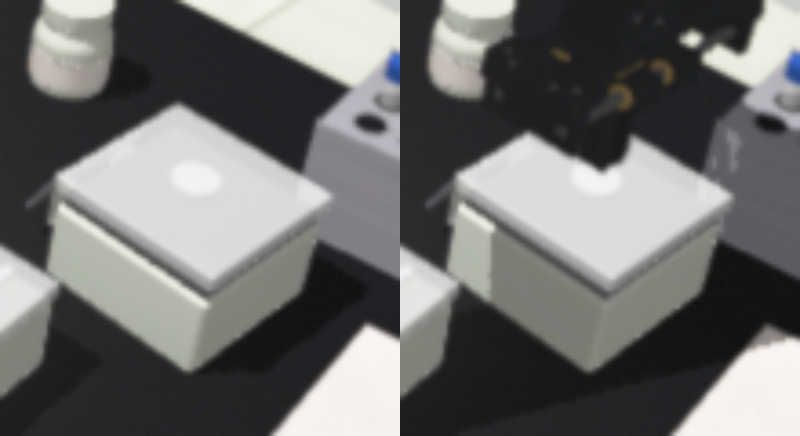

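```bash
python3 - <<'E'
from h import *
s,p=snap('side')
for z in (.0706,.082,.092,.1,.11): print(z,proj(p,[.6567,-.2867,z]))
s,p=snap('wrist','w3.png')
for z in (0,-.01,-.02,-.03,-.04):
    M=R.from_quat(s['eef_rot']).as_matrix();print(z,proj(p,np.array(s['tool_pos'])+M@[0,0,z],s))
cv2.imwrite('pics/w3c.png',cv2.resize(p['img'][200:360,180:400],None,fx=3.5,fy=3.5))
E
```

```text
0.0706 [421.9444 264.9089]
0.082 [422.7995 261.1416]
0.092 [423.5574 257.7981]
0.1 [424.1691 255.0968]
0.11 [424.9403 251.6867]
0 [286.8709 256.6666]
-0.01 [286.9521 265.0491]
-0.02 [287.0418 274.3064]
-0.03 [287.1412 284.5796]
-0.04 [287.2519 296.0415]
```

View pics/w3c.png

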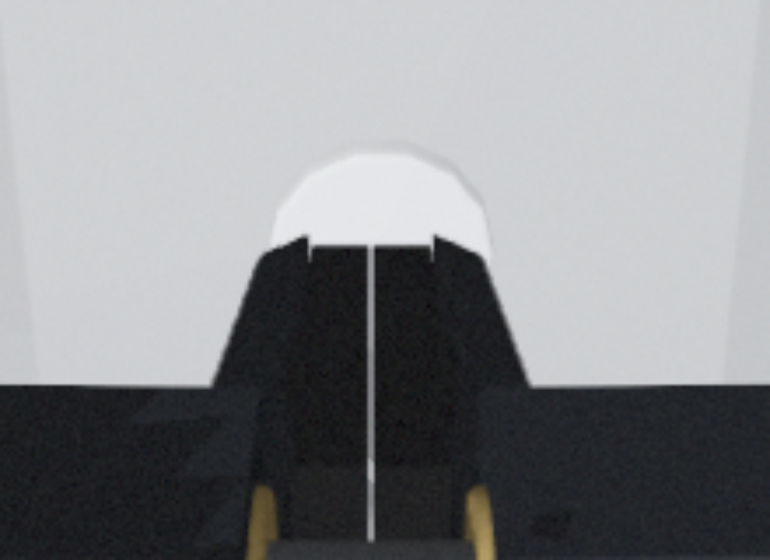

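Emit:
carry_out --pt "0 0 0.002 0 0 0" --pt "0 0 0.004 0 0 0" --pt "0 0 0.005 0 0 0" --pt "0 0 0.005 0 0 0"

```text
clock: 6.75
tool_pos: [0.6567, -0.2867, 0.0656]
eef_rot: [0.723, 0.69, -0.0, -0.0]
contact_force: [-0.0, 0.4, 0.4]
opening: 0.004
```

Emit:
carry_out --pt "0 0 0.002 0 0 0" --pt "0 0 0.003 0 0 0" --pt "0 0 0.004 0 0 0" --pt "0 0 0.004 0 0 0"

```text
clock: 7.15
tool_pos: [0.6568, -0.2867, 0.0617]
eef_rot: [0.723, 0.69, -0.0, -0.0]
contact_force: [-0.1, -0.2, 0.0]
opening: 0.006
```

```bash
python3 - <<'E'
from h import *
show()
s,p=snap('side')
a=cv2.imread('pics/s2.png')[230:290,380:460]
b=p['img'][230:290,380:460]
cv2.imwrite('pics/m3.png',np.hstack([cv2.resize(a,(400,300)),cv2.resize(b,(400,300))]))
s,p=snap('wrist','w4.png')
E
```

```text
t 7.15 pos [ 0.6568 -0.2867  0.0617] q [ 0.2967  0.9819  0.1079  1.3641 -0.125   0.8025  0.3972] rot [ 0.7234  0.6904 -0.     -0.0001] F [-0.0995 -0.1899  0.0163] op 0.00586087765125812
[[ 0.0466  0.9989 -0.0002]
 [ 0.9989 -0.0466  0.0002]
 [ 0.0002 -0.0002 -1.    ]]
```

View pics/m3.png

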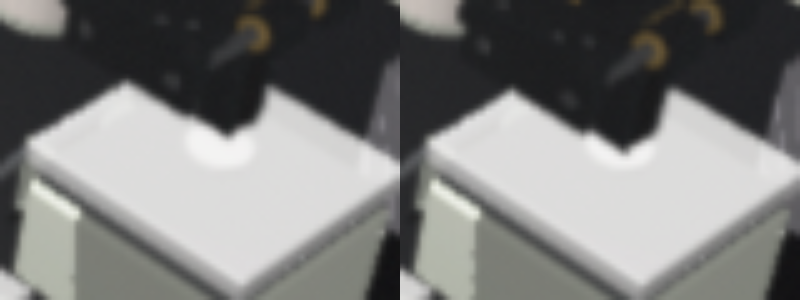

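View pics/w4.png

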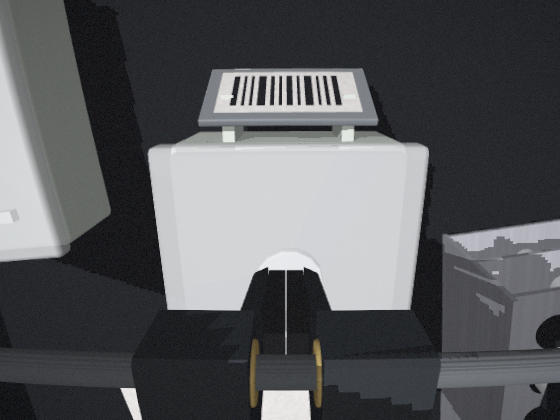

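Emit:
carry_out --pt "0 0 0.001 0 0 0" --pt "0 0 0.002 0 0 0" --pt "0 0 0.003 0 0 0" --pt "0 0 0.004 0 0 0" --pt "0 0 0.004 0 0 0"

```text
clock: 7.75
tool_pos: [0.6568, -0.2867, 0.0577]
eef_rot: [0.723, 0.69, -0.0, -0.0]
contact_force: [0.6, 0.4, -0.4]
opening: 0.0
```

```bash
python3 - <<'E'
from h import *
import pickle
s,p=pickle.load(open('w1.pkl','rb'));M=R.from_quat(s['eef_rot']).as_matrix()
for x in (0,.009,.011):
  print(x,[ (z,proj(p,np.array(s['tool_pos'])+M@[x,0,z],s).round(1).tolist()) for z in (0,-.01,-.015,-.02,-.025,-.03)])
s,q=snap('side')
b=q['img'][210:330,370:480];a=cv2.imread('pics/side0.png')[210:330,370:480]
cv2.imwrite('pics/m4.png',np.hstack([cv2.resize(a,(400,436)),cv2.resize(b,(400,436))]))
for z in (.055,.06,.07,.08,.09): print(z,proj(q,[.6467,-.2957,z]),proj(q,[.6567,-.2957,z]))
E
```

```text
0 [(0, [286.9, 256.7]), (-0.01, [287.0, 265.0]), (-0.015, [287.0, 269.6]), (-0.02, [287.0, 274.3]), (-0.025, [287.1, 279.3]), (-0.03, [287.1, 284.6])]
0.009 [(0, [286.9, 241.2]), (-0.01, [287.0, 248.9]), (-0.015, [287.0, 253.1]), (-0.02, [287.1, 257.5]), (-0.025, [287.1, 262.1]), (-0.03, [287.2, 267.0])]
0.011 [(0, [286.9, 237.7]), (-0.01, [287.0, 245.3]), (-0.015, [287.0, 249.4]), (-0.02, [287.1, 253.7]), (-0.025, [287.1, 258.2]), (-0.03, [287.2, 263.1])]
0.055 [421.4615 273.8071] [424.0057 271.9284]
0.06 [421.836  272.1818] [424.3848 270.3064]
0.07 [422.5905 268.9044] [425.1485 267.0357]
0.08 [423.3523 265.5908] [425.9196 263.7291]
0.09 [424.1217 262.2403] [426.6982 260.386 ]
```

View pics/m4.png

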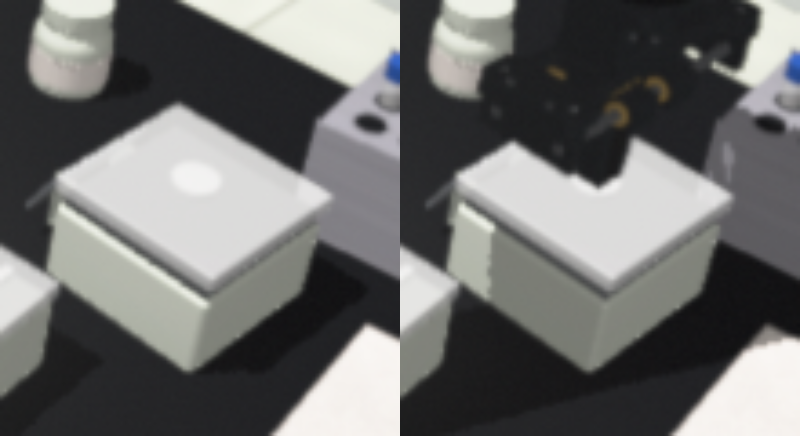

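Emit:
carry_out --pt "0 0 0.001 0 0 0" --pt "0 0 0.002 0 0 0" --pt "0 0 0.003 0 0 0" --pt "0 0 0.003 0 0 0"

```text
clock: 8.2
tool_pos: [0.6571, -0.2869, 0.0555]
eef_rot: [0.723, 0.69, 0.0, 0.0]
contact_force: [-1.0, 0.8, 4.8]
opening: 0.009
```

Emit:
carry_out --pt "0 0 0.002 0 0 0" --pt "0 0 0.004 0 0 0" --pt "0 0 0.006 0 0 0" --pt "0 0 0.007 0 0 0" --pt "0 0 0.007 0 0 0"

```text
clock: 8.7
tool_pos: [0.6571, -0.2868, 0.0482]
eef_rot: [0.723, 0.69, 0.0, 0.0]
contact_force: [-1.6, 0.3, 4.9]
opening: 0.0
```

Emit:
carry_out --pt "0 0 0.001 0 0 0" --pt "0 0 0.002 0 0 0" --pt "0 0 0.003 0 0 0" --pt "0 0 0.003 0 0 0"

```text
clock: 9.1
tool_pos: [0.6571, -0.2869, 0.0476]
eef_rot: [0.723, 0.69, 0.0, 0.0]
contact_force: [-5.1, 1.7, 17.4]
opening: 0.003
```

Emit:
carry_out --pt "0 0 0.001 0 0 0" --pt "0 0 0.001 0 0 0" --pt "0 0 -0.02 0 0 0" --pt "0 0 -0.06 0 0 0" --pt "0 0 -0.11 0 0 0" --pt "0 0 -0.16 0 0 0" --pt "0 0 -0.2 0 0 0" --pt "0 0 -0.2 0 0 0" --fingers 0

```text
clock: 9.9
tool_pos: [0.6606, -0.2888, 0.252]
eef_rot: [0.723, 0.69, 0.003, 0.006]
contact_force: [0.3, -0.5, 0.4]
opening: 0.706
```

```bash
python3 - <<'E'
from h import *
show()
s,q=snap('side','s5.png')
b=q['img'][210:330,370:480];a=cv2.imread('pics/side0.png')[210:330,370:480]
cv2.imwrite('pics/m5.png',np.hstack([cv2.resize(a,(400,436)),cv2.resize(b,(400,436))]))
print([ (np.array(d['xyz']),d['p']) for d in r.spot_point(q,'lid_boss')[:2]])
rows([((0.58,0.02,0.27),Rt(-3)),((0.525,0.34,0.22),Rt(-13.3))])
E
```

```text
t 9.9 pos [ 0.6606 -0.2888  0.252 ] q [ 0.2848  0.7867  0.1414  1.1924 -0.1089  1.1564  0.3809] rot [0.7234 0.6904 0.0026 0.0061] F [ 0.3137 -0.4726  0.4475] op 0.7059125734033155
[[ 0.0468  0.9988  0.0122]
 [ 0.9989 -0.0467 -0.0052]
 [-0.0047  0.0124 -0.9999]]
[(array([0.5112, 0.332 , 0.0002]), 0.67), (array([ 0.6568, -0.29  ,  0.0832]), 0.6)]
[0.303, -0.0914, -0.0248, 0.09, 0.02, 0.33]
[0.6201, -0.1613, 0.0249, 0.09, 0.01, 10.63]
```

View pics/m5.png

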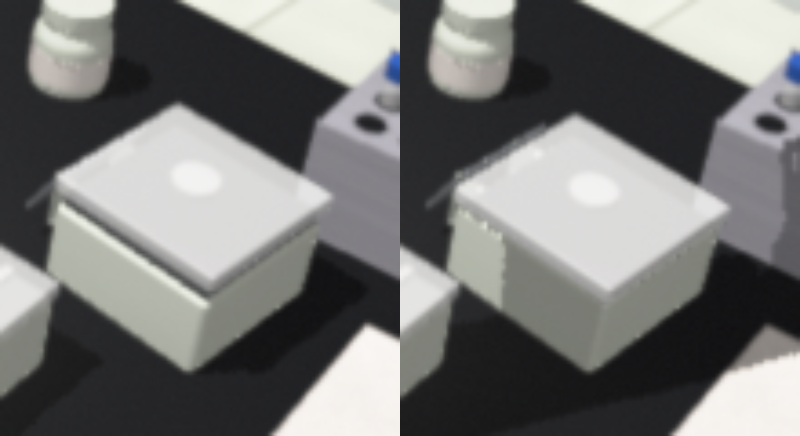

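Emit:
carry_out --pt "0.3 -0.09 -0.025 0 0 0" --pt "0.3 -0.09 -0.025 0 0 0" --pt "0.3 -0.09 -0.025 0 0 0" --pt "0.3 -0.09 -0.025 0 0 0" --pt "0.3 -0.09 -0.025 0 0 0" --pt "0.3 -0.09 -0.025 0 0 0" --pt "0.62 -0.16 0.01 0 0 10.5" --pt "0.62 -0.16 0.01 0 0 10.5" --pt "0.62 -0.16 0.01 0 0 10.5" --pt "0.62 -0.16 0.01 0 0 10.5" --pt "0.62 -0.16 0.01 0 0 10.5" --pt "0.62 -0.16 0.01 0 0 10.5"

```text
clock: 11.2
tool_pos: [0.5314, 0.2988, 0.2367]
eef_rot: [0.784, 0.621, -0.002, -0.0]
contact_force: [1.4, 0.4, -0.5]
opening: 1.005
```

Emit:
carry_out --pt "0.05 0 0 0 0 0" --pt "0.05 0 0 0 0 0" --pt "0.05 0 0 0 0 0"

```text
clock: 11.5
tool_pos: [0.5433, 0.3466, 0.2365]
eef_rot: [0.783, 0.622, -0.002, 0.0]
contact_force: [0.2, -0.2, -0.6]
opening: 1.002
```

```bash
python3 - <<'E'
from h import *
show()
s,p=snap('wrist','w6.png')
for n in ['scanner','nose','pad']:
    for d in r.spot_point(p,n)[:2]: print(n,np.array(d['xyz']),round(d['p'],2),proj(p,d['xyz'],s).round())
import pickle;pickle.dump((s,p),open('w6.pkl','wb'))
E
```

```text
t 11.5 pos [0.5433 0.3466 0.2365] q [-0.7595  0.6927  0.2277  1.4708 -0.1714  1.002  -0.7166] rot [ 0.7827  0.6224 -0.0022  0.    ] F [ 0.2088 -0.2172 -0.6339] op 1.0024442483797178
[[ 0.2253  0.9743 -0.0034]
 [ 0.9743 -0.2253 -0.0028]
 [-0.0035 -0.0027 -1.    ]]
scanner [0.2437 0.4475 0.0006] 0.82 [ 18. 143.]
scanner [ 0.3065  0.2604 -0.0018] 0.6 [123. 273.]
nose [0.493  0.2705 0.0204] 0.88 [259. 243.]
nose [0.2308 0.2418 0.019 ] 0.57 [ 69. 304.]
pad [ 0.5139  0.3315 -0.002 ] 0.81 [265. 185.]
```

View pics/w6.png

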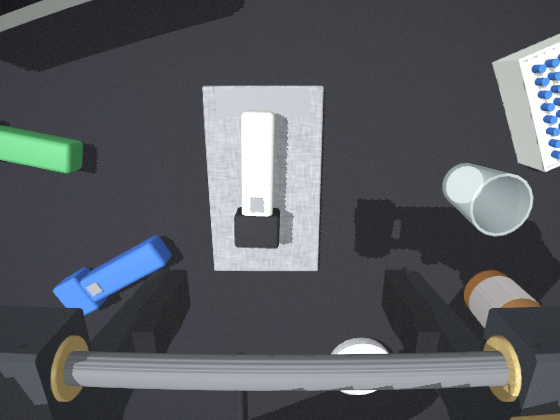

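```bash
python3 - <<'E'
from h import *
import pickle
s,p=pickle.load(open('w6.pkl','rb'))
cv2.imwrite('pics/w6c.png',cv2.resize(p['img'][80:280,195:330],None,fx=3,fy=3,interpolation=cv2.INTER_CUBIC))
f=lambda pts,z:np.array([ray(p,a,z,s) for a in pts])
bk=f([(242,113),(274,113)],.038);hd=f([(235,247),(279,247)],.040);pd=f([(203,87),(323,86),(318,271),(214,271)],.006)
print(bk,hd,pd,pd.mean(0))
A=bk.mean(0);B=hd.mean(0);d=B-A;print('scanner mid',(A+B)/2,np.linalg.norm(d[:2]),np.degrees(np.arctan2(d[1],d[0])))
d=pd[2]+pd[3]-pd[0]-pd[1];print('pad',np.linalg.norm(d[:2])/2,np.degrees(np.arctan2(d[1],d[0])))
E
```

```text
[[0.514  0.4178 0.038 ]
 [0.5451 0.4105 0.038 ]] [[0.4687 0.2798 0.04  ]
 [0.5166 0.2688 0.04  ]] [[0.4764 0.4527 0.006 ]
 [0.6008 0.4245 0.006 ]
 [0.5522 0.2115 0.006 ]
 [0.4257 0.2405 0.006 ]] [0.5138 0.3323 0.006 ]
scanner mid [0.5111 0.3442 0.039 ] 0.14469831781464756 -104.78176305346692
pad 0.2182953233761977 -103.15332985495132
```

View pics/w6c.png

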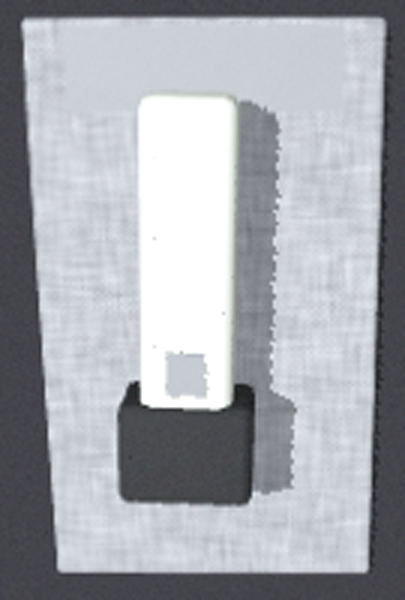

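```bash
python3 - <<'E'
from h import *
rows([((0.5148,0.3575,0.06),Rt(-14.2)),((0.5148,0.3575,-0.021),Rt(-14.2))])
E
```

```text
[0.0068, -0.0325, 0.1788, -0.02, 0.11, 0.85]
[0.0069, -0.0325, 0.2598, -0.02, 0.11, 0.85]
```

Emit:
carry_out --pt "0.007 -0.0325 0.05 0 0 0.9" --pt "0.007 -0.0325 0.1 0 0 0.9" --pt "0.007 -0.0325 0.15 0 0 0.9" --pt "0.007 -0.0325 0.19 0 0 0.9" --pt "0.007 -0.0325 0.21 0 0 0.9" --pt "0.007 -0.0325 0.225 0 0 0.9" --pt "0.007 -0.0325 0.235 0 0 0.9" --pt "0.007 -0.0325 0.235 0 0 0.9" --pt "0.007 -0.0325 0.235 0 0 0.9"

```text
clock: 12.6
tool_pos: [0.5157, 0.3607, 0.0054]
eef_rot: [0.789, 0.615, 0.001, 0.0]
contact_force: [-0.0, 1.0, 0.1]
opening: 0.996
```

```bash
python3 - <<'E'
from h import *
show()
rows([((0.5148,0.3575,-0.021),Rt(-14.2))])
s,p=snap('wrist','w7.png')
E
```

```text
t 12.6 pos [0.5157 0.3607 0.0054] q [-0.7603  0.9701  0.141   1.6861 -0.2436  0.5004 -0.7119] rot [0.7885 0.615  0.0011 0.0001] F [-0.0224  0.9592  0.081 ] op 0.996238517491932
[[ 0.2436  0.9699  0.0018]
 [ 0.9699 -0.2436  0.0012]
 [ 0.0016  0.0014 -1.    ]]
[-0.0033, -0.0001, 0.0264, 0.08, -0.09, 0.1]
```

View pics/w7.png

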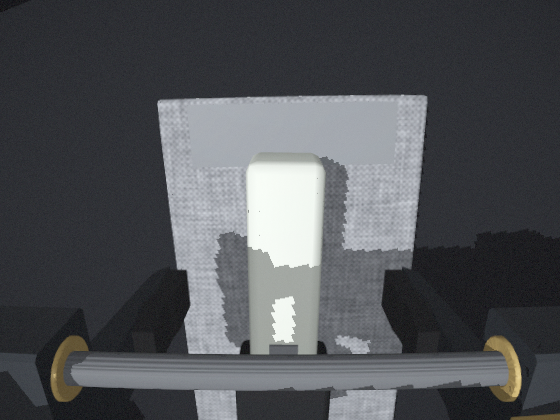

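Emit:
carry_out --pt "-0.003 0 0.01 0 0 0" --pt "-0.003 0 0.018 0 0 0" --pt "-0.003 0 0.024 0 0 0" --pt "-0.003 0 0.026 0 0 0" --pt "-0.003 0 0.026 0 0 0"

```text
clock: 13.15
tool_pos: [0.5136, 0.3574, -0.0224]
eef_rot: [0.788, 0.615, -0.0, -0.0]
contact_force: [-0.6, -0.1, 0.5]
opening: 0.997
```

Emit:
carry_out --pt "0 0 0 0 0 0" --pt "0 0 0 0 0 0" --pt "0 0 0 0 0 0" --pt "0 0 0 0 0 0" --pt "0 0 0 0 0 0" --pt "0 0 0 0 0 0" --pt "0 0 0 0 0 0" --pt "0 0 0 0 0 0" --fingers 255 --grip_force 25

```text
clock: 13.95
tool_pos: [0.514, 0.3575, -0.0218]
eef_rot: [0.788, 0.615, 0.0, -0.0]
contact_force: [-0.1, -0.8, 0.4]
opening: 0.383
```

```bash
python3 - <<'E'
from h import *
show()
s,p=snap('side','s8.png')
a=p['img'][150:260,160:290]
s,q=snap('wrist','w8.png')
cv2.imwrite('pics/m8.png',np.hstack([cv2.resize(a,(400,338)),cv2.resize(q['img'],(400,338))]))
E
```

```text
t 13.95 pos [ 0.514   0.3575 -0.0218] q [-0.7507  1.0105  0.1272  1.6945 -0.2484  0.4523 -0.7041] rot [ 0.7884  0.6152  0.     -0.    ] F [-0.0873 -0.7896  0.3515] op 0.38282979835358766
[[ 0.2431  0.97    0.    ]
 [ 0.97   -0.2431  0.0001]
 [ 0.0001  0.     -1.    ]]
```

View pics/m8.png

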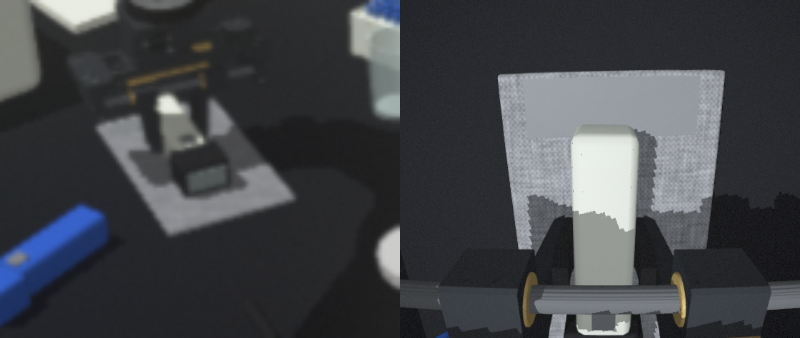

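```bash
cat >> h.py <<'E'
NT=np.array([-0.0895,0,-0.0448])
def scanpose(pitch=15,dist=.08,yaw=-2.8,b=(.657,-.287)):
    a=np.radians(yaw);X=np.array([np.cos(a),np.sin(a),0]);Y=np.array([-X[1],X[0],0]);Z=np.array([0,0,1.])
    L=np.array([b[0],b[1],.048])+.085*Y
    e=np.radians(pitch);bk=np.cos(e)*Y+np.sin(e)*Z
    M=np.c_[bk,X,np.cross(bk,X)]
    return L+dist*bk-M@NT,M,L,L+dist*bk
E
python3 - <<'E'
from h import *
T,M,L,N=scanpose();print(T,M,L,N)
up=np.array([0,0,.17])
rows([((0.514,0.3575,0.2),Rt(-14.07)),(T+up,M),(T,M)])
E
```

```text
[ 0.6697 -0.027   0.0486] [[ 0.0472  0.9988  0.0126]
 [ 0.9648 -0.0488  0.2585]
 [ 0.2588  0.     -0.9659]] [ 0.6612 -0.2021  0.048 ] [ 0.6649 -0.1249  0.0687]
[-0.0, 0.0, -0.2217, 0.0, -0.01, 0.01]
[-0.3351, 0.2445, -0.2404, 1.48, 14.95, -11.2]
[-0.3351, 0.2445, -0.0704, 1.48, 14.95, -11.2]
```

Emit:
carry_out --pt "0 0 -0.01 0 0 0" --pt "0 0 -0.03 0 0 0" --pt "0 0 -0.06 0 0 0" --pt "0 0 -0.1 0 0 0" --pt "0 0 -0.14 0 0 0" --pt "0 0 -0.18 0 0 0" --pt "0 0 -0.21 0 0 0" --pt "0 0 -0.22 0 0 0" --pt "0 0 -0.22 0 0 0"

```text
clock: 14.95
tool_pos: [0.5145, 0.3579, 0.1996]
eef_rot: [0.788, 0.615, 0.001, -0.0]
contact_force: [0.3, 0.5, -1.3]
opening: 0.382
```

```bash
python3 - <<'E'
from h import *
show()
s,q=snap('wrist','w9.png')
T,M,L,N=scanpose()
cm=((0.514,.3575,.1982),R.from_quat(s['eef_rot']).as_matrix())
rows([(T+[-.05,.17,.17],Rt(-8)),(T+[0,.03,.15],M)])
E
```

```text
t 14.95 pos [0.5145 0.3579 0.1996] q [-0.8047  0.7033  0.2258  1.5814 -0.1899  0.8758 -0.7547] rot [ 0.7884  0.6152  0.0013 -0.0001] F [ 0.2958  0.4681 -1.3231] op 0.38157832427450455
[[ 0.2431  0.97    0.002 ]
 [ 0.97   -0.2431  0.0018]
 [ 0.0022  0.0015 -1.    ]]
[-0.182, 0.1552, -0.0208, -0.04, 0.02, -6.06]
[-0.3057, 0.2377, -0.0009, 1.43, 14.97, -11.2]
```

View pics/w9.png

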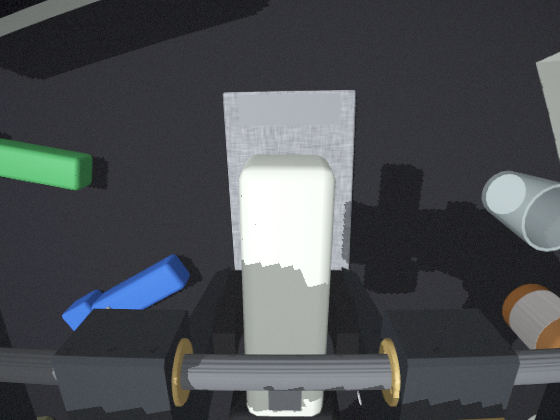

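Emit:
carry_out --pt "-0.04 0.034 -0.005 0 0 -1.5" --pt "-0.08 0.068 -0.01 0 0 -3" --pt "-0.12 0.102 -0.015 0 0 -4.5" --pt "-0.16 0.136 -0.02 0 0 -6" --pt "-0.2 0.165 -0.02 0 3 -7" --pt "-0.24 0.19 -0.02 0.5 7 -8.5" --pt "-0.28 0.215 -0.01 1 11 -10" --pt "-0.3 0.232 0 1.4 14 -11" --pt "-0.306 0.238 0 1.4 15 -11.2" --pt "-0.306 0.238 0 1.4 15 -11.2" --pt "-0.306 0.238 0 1.4 15 -11.2"

```text
clock: 16.1
tool_pos: [0.6693, 0.0054, 0.1969]
eef_rot: [0.717, 0.684, 0.095, -0.092]
contact_force: [0.6, 1.0, -1.7]
opening: 0.385
```

```bash
python3 - <<'E'
from h import *
show()
T,M,L,N=scanpose()
rows([(T+[0,.03,.15],M),(T+[0,.02,.02],M),(T,M)])
s,p=snap('wrist','w10.png')
E
```

```text
t 16.1 pos [0.6693 0.0054 0.1969] q [ 0.0894  0.7715 -0.0494  1.4355 -0.2826  0.958   0.1725] rot [ 0.7173  0.6842  0.0948 -0.0917] F [ 0.5931  0.9563 -1.7078] op 0.38523335016361376
[[ 0.0459  0.9989  0.0105]
 [ 0.9641 -0.0471  0.2613]
 [ 0.2615 -0.0018 -0.9652]]
[-0.0018, 0.0005, -0.0023, -0.13, -0.16, 0.07]
[-0.0455, 0.0013, 0.1206, -0.13, -0.16, 0.07]
[-0.07, 0.0022, 0.1347, -0.13, -0.16, 0.07]
```

View pics/w10.png

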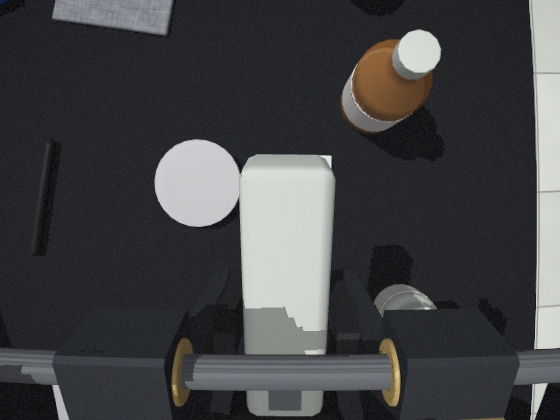

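Emit:
carry_out --pt "-0.015 0.001 0.035 0 0 0" --pt "-0.03 0.001 0.07 0 0 0" --pt "-0.04 0.001 0.1 0 0 0" --pt "-0.046 0.002 0.12 0 0 0" --pt "-0.056 0.002 0.127 0 0 0" --pt "-0.066 0.002 0.133 0 0 0" --pt "-0.07 0.002 0.135 0 0 0" --pt "-0.07 0.002 0.135 0 0 0" --pt "-0.07 0.002 0.135 0 0 0"

```text
clock: 17.05
tool_pos: [0.6718, -0.0298, 0.0508]
eef_rot: [0.718, 0.684, 0.096, -0.089]
contact_force: [-0.2, 0.7, -1.1]
opening: 0.386
```

```bash
python3 - <<'E'
from h import *
show()
s,p=snap('side','s11.png');s2,q=snap('top','t11.png')
T,M,L,N=scanpose()
Mt=R.from_quat(s2['eef_rot']).as_matrix();n=np.array(s2['tool_pos'])+Mt@NT;f=-Mt[:,0]
t=np.linalg.norm(L-n);print('nose',n,'dist',t,'beam at L',n+f*t,'L',L)
for P in (p,q): print('nose px',proj(P,n),'L px',proj(P,L), 'net',[(np.array(d['xyz']),round(d['p'],2)) for d in r.spot_point(P,'nose')[:4]])
rows([(T,M)])
a=p['img'][180:310,290:470];b=q['img'][130:220,300:440]
cv2.imwrite('pics/m11.png',np.hstack([cv2.resize(a,(415,300)),cv2.resize(b,(385,300))]))
E
```

```text
t 17.05 pos [ 0.6718 -0.0298  0.0508] q [ 0.16    0.9605 -0.0882  1.5078 -0.2945  0.7095  0.2875] rot [ 0.7179  0.6837  0.096  -0.0892] F [-0.1502  0.6552 -1.0708] op 0.3857658499115896
[[ 0.0468  0.9988  0.0159]
 [ 0.9645 -0.0493  0.2593]
 [ 0.2597  0.0032 -0.9657]]
nose [ 0.6669 -0.1274  0.0708] dist 0.07831001352432579 beam at L [ 0.6633 -0.2029  0.0504] L [ 0.6612 -0.2021  0.048 ]
nose px [372.0613 232.1479] L px [392.8053 254.1369] net [(array([ 0.6668, -0.1286,  0.0719]), 0.85), (array([0.2336, 0.2455, 0.0127]), 0.83), (array([0.1816, 0.4794, 0.0147]), 0.59)]
nose px [350.8559 164.5343] L px [373.9754 169.353 ] net [(array([0.1791, 0.4792, 0.0161]), 0.88), (array([ 0.6671, -0.1283,  0.072 ]), 0.76), (array([0.2338, 0.2486, 0.0194]), 0.71)]
[0.0018, -0.0019, 0.0023, 0.13, -0.06, 0.05]
```

View pics/m11.png

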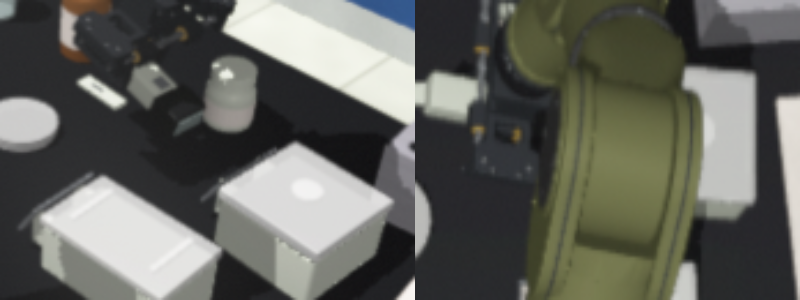

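Emit:
carry_out --pt "0.002 -0.002 0.002 0 0 0" --pt "0.002 -0.002 0.002 0 0 0" --pt "0.002 -0.002 0.002 0 0 0" --pt "0.002 -0.002 0.002 0 0 0" --pt "0.002 -0.002 0.002 0 0 0" --pt "0.002 -0.002 0.002 0 0 0" --pt "0.002 -0.002 0.002 0 0 0" --pt "0.002 -0.002 0.002 0 0 0" --pt "0.002 -0.002 0.002 0 0 0" --pt "0.002 -0.002 0.002 0 0 0" --pt "0.002 -0.002 0.002 0 0 0" --pt "0.002 -0.002 0.002 0 0 0"

```text
clock: 18.45
tool_pos: [0.6692, -0.0272, 0.0483]
eef_rot: [0.718, 0.684, 0.095, -0.09]
contact_force: [0.0, -0.4, -1.6]
opening: 0.379
```

Emit:
carry_out --pt "0 0 0 0 0 0" --pt "0 0 0 0 0 0" --pt "0 0 0 0 0 0" --pt "0 0 0 0 0 0" --pt "0 0 0 0 0 0" --pt "0 0 0 0 0 0" --pt "0 0 0 0 0 0" --pt "0 0 0 0 0 0" --pt "0 0 0 0 0 0" --pt "0 0 0 0 0 0" --pt "0 0 0 0 0 0" --pt "0 0 0 0 0 0"

```text
clock: 19.65
tool_pos: [0.6691, -0.0273, 0.0483]
eef_rot: [0.718, 0.684, 0.095, -0.09]
contact_force: [-0.2, -0.1, -1.2]
opening: 0.388
```

Emit:
carry_out --pt "0 0 0 0 0 0" --pt "0 0 0 0 0 0" --pt "0 0 0 0 0 0"

```text
clock: 19.95
tool_pos: [0.6692, -0.0273, 0.0483]
eef_rot: [0.718, 0.684, 0.095, -0.09]
contact_force: [-0.5, 0.6, -1.5]
opening: 0.382
```

```bash
python3 - <<'E'
from h import *
show()
T,M,L,N=scanpose()
s2=r.get_state()
Mt=R.from_quat(s2['eef_rot']).as_matrix();n=np.array(s2['tool_pos'])+Mt@NT;f=-Mt[:,0]
t=np.linalg.norm(L-n);print('nose',n,'dist',t,'beam at L',n+f*t,'L',L)
G=np.array([.514,.3575,-.0218])
rows([(T+[0,.04,.15],M),((.56,.26,.2),Rt(-14.07)),(G+[0,0,.06],Rt(-14.07))])
E
```

```text
t 19.95 pos [ 0.6692 -0.0273  0.0483] q [ 0.1574  0.9614 -0.0892  1.5169 -0.2958  0.7007  0.2869] rot [ 0.718   0.6837  0.0953 -0.0898] F [-0.4693  0.5683 -1.453 ] op 0.3824431051204299
[[ 0.0471  0.9988  0.0141]
 [ 0.9646 -0.0491  0.2592]
 [ 0.2596  0.0014 -0.9657]]
nose [ 0.6643 -0.1252  0.0683] dist 0.07956549127016381 beam at L [ 0.6606 -0.202   0.0476] L [ 0.6612 -0.2021  0.048 ]
[0.0779, -0.0012, -0.1347, 0.08, -0.04, 0.01]
[0.3114, -0.1229, -0.0736, -1.4, -15.0, 11.2]
[0.3612, -0.1739, 0.1073, -1.4, -15.0, 11.2]
```

Emit:
carry_out --pt "0 0 0 0 0 0" --pt "0 0 0 0 0 0" --pt "0 0 0 0 0 0" --pt "0.02 0 -0.02 0 0 0" --pt "0.04 0 -0.06 0 0 0" --pt "0.06 0 -0.1 0 0 0" --pt "0.078 -0.001 -0.135 0 0 0" --pt "0.11 -0.02 -0.13 0 -2 1.5" --pt "0.15 -0.04 -0.12 0 -5 4" --pt "0.19 -0.06 -0.11 -0.5 -8 6" --pt "0.23 -0.08 -0.1 -1 -11 8" --pt "0.27 -0.1 -0.085 -1.2 -13 10"

```text
clock: 21.15
tool_pos: [0.58, 0.2188, 0.2013]
eef_rot: [0.782, 0.623, 0.013, -0.012]
contact_force: [0.8, 0.6, -2.2]
opening: 0.385
```

```bash
python3 - <<'E'
from h import *
show()
G=np.array([.514,.3575,-.0218])
rows([(G+[0,0,.2],Rt(-14.07)),(G+[0,0,.05],Rt(-14.07))])
E
```

```text
t 21.15 pos [0.58   0.2188 0.2013] q [-0.5222  0.6816  0.1868  1.6171 -0.198   0.8428 -0.4712] rot [ 0.7819  0.6232  0.0131 -0.0118] F [ 0.8241  0.6442 -2.2294] op 0.38505041938149953
[[ 0.223   0.9748  0.0058]
 [ 0.9742 -0.2231  0.0347]
 [ 0.0351 -0.002  -0.9994]]
[0.1196, -0.0953, 0.0275, -0.14, -2.01, 1.18]
[0.1144, -0.095, 0.1774, -0.14, -2.01, 1.18]
```

Emit:
carry_out --pt "0.03 -0.03 0 0 -0.5 0.3" --pt "0.07 -0.06 0.01 0 -1 0.6" --pt "0.105 -0.085 0.02 0 -2 1.2" --pt "0.119 -0.095 0.027 0 -2 1.2" --pt "0.118 -0.095 0.06 0 -2 1.2" --pt "0.116 -0.095 0.11 0 -2 1.2" --pt "0.115 -0.095 0.15 0 -2 1.2" --pt "0.115 -0.095 0.17 0 -2 1.2" --pt "0.115 -0.095 0.177 0 -2 1.2" --pt "0.115 -0.095 0.177 0 -2 1.2" --pt "0.115 -0.095 0.177 0 -2 1.2"

```text
clock: 22.25
tool_pos: [0.5157, 0.3558, 0.0291]
eef_rot: [0.788, 0.615, -0.0, -0.001]
contact_force: [-0.3, 0.6, -1.6]
opening: 0.385
```

```bash
python3 - <<'E'
from h import *
show()
G=np.array([.514,.3575,-.0218])
rows([(G,Rt(-14.07))])
E
```

```text
t 22.25 pos [0.5157 0.3558 0.0291] q [-0.7628  0.9331  0.16    1.6891 -0.2574  0.5404 -0.6908] rot [ 0.7885  0.6151 -0.0001 -0.0015] F [-0.2921  0.574  -1.6097] op 0.38462124415795523
[[ 0.2433  0.9699 -0.0019]
 [ 0.9699 -0.2433  0.0022]
 [ 0.0017 -0.0024 -1.    ]]
[0.0012, -0.002, 0.0509, -0.14, -0.1, -0.01]
```

Emit:
carry_out --pt "0.001 -0.002 0.015 -0.1 -0.1 0" --pt "0.001 -0.002 0.028 -0.1 -0.1 0" --pt "0.001 -0.002 0.038 -0.1 -0.1 0" --pt "0.001 -0.002 0.044 -0.1 -0.1 0" --pt "0.001 -0.002 0.047 -0.1 -0.1 0" --pt "0.001 -0.002 0.048 -0.1 -0.1 0" --pt "0.001 -0.002 0.049 -0.1 -0.1 0" --pt "0.001 -0.002 0.049 -0.1 -0.1 0" --pt "0.001 -0.002 0.049 -0.1 -0.1 0"

```text
clock: 23.15
tool_pos: [0.5128, 0.357, -0.0209]
eef_rot: [0.788, 0.615, -0.001, -0.0]
contact_force: [-1.1, -0.4, -1.8]
opening: 0.386
```

Emit:
carry_out --pt "0 0 0.0005 0 0 0" --pt "0 0 0.001 0 0 0" --pt "0 0 0.001 0 0 0" --pt "0 0 0.001 0 0 0"

```text
clock: 23.55
tool_pos: [0.5128, 0.357, -0.0217]
eef_rot: [0.788, 0.615, -0.001, -0.0]
contact_force: [-2.0, -0.6, 5.0]
opening: 0.385
```

Emit:
carry_out --pt "0 0 -0.0005 0 0 0" --pt "0 0 -0.0005 0 0 0"

```text
clock: 23.75
tool_pos: [0.5127, 0.357, -0.0217]
eef_rot: [0.788, 0.615, -0.001, -0.0]
contact_force: [0.1, -0.5, 1.4]
opening: 0.379
```

Emit:
carry_out --pt "0 0 0 0 0 0" --pt "0 0 0 0 0 0" --pt "0 0 0 0 0 0" --pt "0 0 0 0 0 0" --pt "0 0 0 0 0 0" --pt "0 0 0 0 0 0" --pt "0 0 0 0 0 0" --fingers 0

```text
clock: 24.45
tool_pos: [0.5126, 0.3569, -0.0217]
eef_rot: [0.788, 0.615, -0.001, -0.0]
contact_force: [0.2, 0.8, 0.1]
opening: 0.986
```

Emit:
carry_out --pt "0 0 -0.01 0 0 0" --pt "0 0 -0.03 0 0 0" --pt "0 0 -0.07 0 0 0" --pt "0 0 -0.12 0 0 0" --pt "0 0 -0.17 0 0 0" --pt "0 0 -0.21 0 0 0" --pt "0.05 0 -0.25 0 0 0" --pt "0.05 0 -0.26 0 0 0" --pt "0.05 0 -0.26 0 0 0"

```text
clock: 25.35
tool_pos: [0.5267, 0.4091, 0.2419]
eef_rot: [0.787, 0.616, 0.003, -0.001]
contact_force: [0.5, 0.6, 0.5]
opening: 0.999
```

```bash
python3 - <<'E'
from h import *
show()
s,p=snap('wrist','w12.png')
for n in ['scanner','nose','pad']:
    for d in r.spot_point(p,n)[:2]: print(n,np.array(d['xyz']),round(d['p'],2),proj(p,d['xyz'],s).round())
s,q=snap('side','s12.png')
E
```

```text
t 25.35 pos [0.5267 0.4091 0.2419] q [-0.8609  0.7202  0.2622  1.3997 -0.2014  1.0428 -0.8027] rot [ 0.7874  0.6164  0.0025 -0.0009] F [0.4851 0.6496 0.534 ] op 0.9986574011746276
[[ 0.2401  0.9707  0.0028]
 [ 0.9707 -0.2401  0.0046]
 [ 0.0051  0.0016 -1.    ]]
scanner [0.5057 0.3438 0.0072] 0.9 [282. 225.]
scanner [0.247  0.4444 0.0029] 0.74 [ 56. 197.]
nose [0.2301 0.2424 0.0145] 0.89 [104. 341.]
nose [0.4926 0.2723 0.0186] 0.68 [286. 284.]
pad [ 0.5094  0.3315 -0.0007] 0.57 [287. 232.]
```

View pics/w12.png

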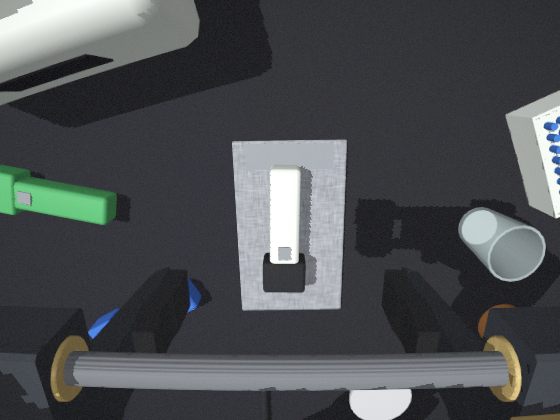

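View pics/s12.png

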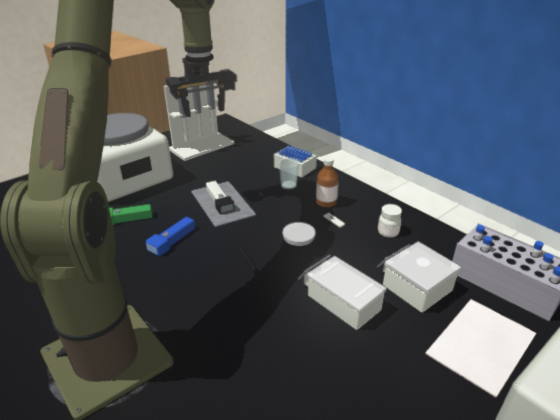

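The pictures show the scanner lying level on its pad with the window facing as before (wrist view about (285,230)). The square box's lid is home (side view (422,262)), and nothing else has moved. I'm handing the job in.

```bash
python3 -c "
from plant import r
print(r.finish_job(), r.get_state()['clock'])"
```

```text
the job is handed in; nothing more can be done
the job is handed in; nothing more can be done
```

The job is done and handed in, at about 25.5 s of the 54 s allowed; no verdict was reported.

- **Lid:** I pressed the boss until it met the hard stop. It moved about 9 mm at about 5 N, then force rose to 17 N with no further travel. I pressed 1 mm more before letting go. The side picture afterwards shows no gap under the lid.
- **Scan:** I held the white scanner for about 2.5 s at about 80 mm from the label. By my calculation the beam was within about 1 mm of the label's middle, and the trained network's nose position agreed to about 2 mm. I tilted the scanner 15° nose-down, halfway between level and square to the label. It did not touch the box.
- **Return:** I set the scanner down on the pad under light contact (about 5 N) and released it. It lies level with its window the same way, within a few mm of where it started by the wrist picture. One network estimate of its position was about 5 mm off in x. In the last pictures everything else looks where it stood.

**Disagreement:** the fingertips turned out to be about 34 mm behind the reported TCP. I found this when the first presses met no force and the wrist picture showed the tips short, and I corrected for it in the grasp, the scan and the placing.

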